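# Open the bayonet lid of the orange-lidded sample can

### The arm

A 7-joint arm with a two-finger parallel gripper is mounted at the origin on a cart in front of the work surface, level with it; the furniture and walls round the work are solid. World frame = base frame: x ahead of the robot, y to its left, z up, the work surface at z = 0. Lengths are in mm, angles in rad, forces in N, time in s.
With the tool pointing down it reaches from about 425 to 875 mm from the base axis. Payload 8.4 kg.
Tool frame: the origin (TCP) lies on the centre line of the jaws, within the pads' length; the fingertips stand 11 mm ahead of it and the grasp point (between the pads) lies 8 mm behind it; z points along the fingers, y is the line along which they close (so a half turn about z gives the same grasp; the last joint's range is limited). The gripper opens to 85 mm and grips with 20 to 120 N. Pads are 22 mm wide; open, the fingers measure 114 mm over their backs; the gripper's body (76 mm by 85 mm) begins 54 mm behind the grasp point. The pads swing forward as they close: fully open they stand 13 mm farther back than shut.
Start: joints at [1.156, 0.333, 0.04, 1.465, -0.013, 1.343, -0.059], TCP at [201.852, -617.835, 242.308] pointing down, gripper open.
Joint ranges: [-2.58, 2.58], [-0.38, 2.09], [-1.3, 1.39], [0.25, 2.4], [-1.5, 4.64], [0.08, 2.09], [-2.65, 2.65]. Speed limits (rad/s): [2.22, 2.22, 2.79, 2.79, 3.14, 3.14, 3.14].

### API

Orientations are given as a unit quaternion [w, x, y, z].
In Python, from rig import bot, cams, sign_off, sense gives the robot as it stands (bot), with the cameras (cams), the job as plain functions and the readings as plain functions.
- The arm moves only by the tool hand_motion, called after ">>>" in YAML: its name, and indented under it one key for each argument. Schema: {"type":"object","properties":{"deltas":{"type":"array","items":{"type":"number"},"minItems":5,"maxItems":50},"only":{"type":"string"},"quiet":{"type":"boolean"},"lines":{"type":"string"}},"required":["deltas"],"additionalProperties":false}. deltas is one flat list of numbers that holds 1 to 10 rows one after another, with no inner brackets; each row has 5 numbers: dx, dy, dz in a scale on which 1.0 is 1000 mm, then a turn about the tool's z in normalised numbers (1 is pi/2 rad), then the finger opening in mm; each row is the pose to reach, as a shift and turn from the pose commanded when the call began, along the tool's axes at that moment; what a row does not reach only later rows make up. A row lasts 1/12 s, in which the tool goes at most 41.7 mm and 0.125 rad, less where a joint would pass 70% of its speed; a pose out of reach is approached as far as the arm can. The fingers move at their own pace and stop on an object; the grip force is fixed at half the most. Time passes only in rows, so rows that do not move let the fingers close. The tool returns the time, the measured TCP pose, the force, the opening and the grip force at its end. only (a regular expression) keeps the lines of the reply that match it, lines (a string "A,B") keeps lines A to B, and quiet returns only ok. Shift and turn numbers lie between -1 and 1, and a call with a number outside is refused. Input that does not fit is refused with a message, and nothing moves.
- sense(): the state, without advancing time (a new reading comes with each control period).
- cams.snapshot(name): name is "scene" or "side" or "wrist"; returns a dict with "pixels" (384x512x3 uint8, blue, green, red), "fx", "fy", "cx", "cy" (pixels), "T" (4x4, takes a point from camera to world coordinates). Camera axes: x right, y down, z forward; pixel columns grow to the right and rows downward; lengths in mm; the calibration is good to about 2 mm. A picture is of the moment at which its call begins. There is no depth.
- sign_off(): hands the job in; it is judged then, once.
The state is a dict: "t": time; "joint_positions": joint angles; "joint_vel": joint speeds; "tau": joint torques, N m; "eef_pos": TCP position; "orientation": TCP orientation; "wrist_force": force on the tool from outside, world axes, zero at the start; "moment": the same for the moment, N m; "gripper_width": finger opening in mm; "grasp_force": force on a finger pad.
Only numpy, scipy, OpenCV 4.12 (cv2) and the standard library are available. Lean on these libraries where they do the work, as an engineer would, in place of code of your own. Each camera call takes 0.05 s, during which the arm holds its last target. There are 200 camera calls.

### The job

Open the sample can that has the orange lid: turn the lid anticlockwise until its grip bar lines up with the green marks, where its lugs reach the slots, then lift it free and lay it the right way up and flat in the white round dish. Leave the can with the blue lid shut.

Things in the scene. Friction and masses are not known exactly. Their poses are not given: they have to be found in the camera images.
- orange_lid: Loose orange lid, 0.12 kg. Origin: centre of its underside, z up. Grey plug 62 mm wide, z 0 to 14 mm; at its foot two steel lugs along +x and -x, 41 mm from axis to tip, 12 mm wide, z 0 to 6; disc 96 mm wide, z 14 to 22; on top an upright grip bar along x, through the axis, 64 mm long, 14 mm thick, z 22 to 56: grip it across y from above. Half a turn gives the same shape.
- orange_can: Aluminium can under the orange lid, fixed to the bench, 80 mm high, 100 mm wide, foot 128 mm. Origin: centre of its underside, z up. Slots at its +x and -x, below two green marks on the black collar under the lid. Lid shut: origin 66 mm above the can's, bar 40 to 70 degrees clockwise of the marks, 3 mm play. Free to lift from 16 degrees short of the marks to a stop 12 past; clear after 20 mm.
- dish: White round dish fixed on the bench. Origin: centre of its underside, z up. Floor 4 mm above the origin, 128 mm in diameter inside; rim 10 mm high, 136 mm outside. The lid stands in it on its plug, its origin then at floor height.
- blue_lid: Lid of the other can, the same but blue: to be left alone. Origin and axes as for the orange lid.

How it is judged:
By the outcome, as a careful person would: the job done as asked, in the order asked, and still so for the second after the job is handed in, with the robot touching nothing.
It also fails if it takes over 42 s, if anything falls off the work surface, if the arm or the gripper's body presses on something with over 40 N, if the wrist force passes 120 N, or if a joint passes its speed limit or range.

## Working session

There is one attempt and no reset: what is moved stays moved. The work goes in short steps, Python scripts to look and compute and a tool call to move; the robot and the scene stay as the last step left them, time stands still between calls to the robot, and variables do not carry over. Pictures are saved under pics/ and viewed, at most 10 in all, crops included, and the job is handed in when it is done.

```bash
ls; mkdir -p pics
```

Run:
```python
from rig import bot, cams, sign_off, sense
import cv2,numpy as np
s=sense();print(s['t'],s['eef_pos'],s['orientation'],s['gripper_width'])
a=[]
for n in ("scene","side"):
    d=cams.snapshot(n);np.savez(f"pics/{n}0.npz",**d);a.append(d["pixels"]);print(n,d["fx"],d["cx"],d["cy"],np.round(d["T"],3).tolist())
cv2.imwrite("pics/a0.png",cv2.resize(np.hstack(a),(800,300),interpolation=cv2.INTER_AREA))
cv2.imwrite("pics/scene0.png",a[0])
```

```text
pics
rig.py
0.0 [ 201.72167334 -617.45611699  241.43911284] [-7.73860715e-04  9.87557497e-01  1.57256339e-01 -1.85872196e-04] 85.68001382637317
scene 434.45641800294555 260.51660389389417 193.21867319446582 [[-0.566, -0.431, 0.703, -432.605], [-0.824, 0.27, -0.498, 659.379], [0.025, -0.861, -0.508, 742.651], [0.0, 0.0, 0.0, 1.0]]
side 432.17050343813867 254.49287171190144 196.157257445105 [[-0.909, -0.192, 0.371, 26.441], [-0.417, 0.393, -0.82, 1080.32], [0.012, -0.899, -0.437, 666.424], [0.0, 0.0, 0.0, 1.0]]
```

View pics/a0.png

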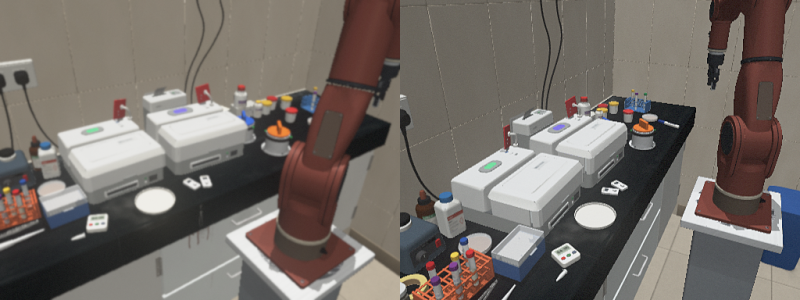

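The left (scene) view shows the orange-lid can near px (355,178) and the dish near (197,256). In the right (side) view they are near (311,164) and (250,275). Next I'll enlarge these and segment them.

Create h.py:
```python
import numpy as np,cv2
def ray(d,uv):
    T=d["T"];v=T[:3,:3]@np.array([(uv[0]-d["cx"])/d["fx"],(uv[1]-d["cy"])/d["fy"],1]);return T[:3,3],v/np.linalg.norm(v)
def plane(d,uv,z):
    o,v=ray(d,uv);return o+v*(z-o[2])/v[2]
def tri(rs):
    A=np.zeros((3,3));b=np.zeros(3)
    for o,v in rs:
        P=np.eye(3)-np.outer(v,v);A+=P;b+=P@o
    p=np.linalg.solve(A,b);return p,[np.linalg.norm((np.eye(3)-np.outer(v,v))@(p-o)) for o,v in rs]
def omask(im):
    h=cv2.cvtColor(im,cv2.COLOR_BGR2HSV);return cv2.inRange(h,(5,150,90),(18,255,255))
def blob(m,near):
    cs=[c for c in cv2.findContours(m,cv2.RETR_EXTERNAL,cv2.CHAIN_APPROX_NONE)[0] if cv2.contourArea(c)>40]
    return min(cs,key=lambda c:np.linalg.norm(c.reshape(-1,2).mean(0)-near))
```

Run:
```python
from h import *
rs={}
cr=[]
for n,lo,do in (("scene",(355,178),(197,256)),("side",(311,164),(250,275))):
    d=dict(np.load(f"pics/{n}0.npz"));im=d["pixels"]
    c=blob(omask(im),lo);m=cv2.moments(c);u=(m['m10']/m['m00'],m['m01']/m['m00']);print(n,"lid",u,cv2.boundingRect(c),cv2.contourArea(c))
    g=cv2.cvtColor(im,cv2.COLOR_BGR2HSV);w=cv2.inRange(g,(0,0,150),(180,60,255))
    c2=blob(w,do);e=cv2.fitEllipse(cv2.convexHull(c2));print("dish",e,cv2.contourArea(c2))
    rs.setdefault("lid",[]).append(ray(d,u));rs.setdefault("dish",[]).append(ray(d,e[0]))
    print("dish@10",plane(d,e[0],10))
    x,y=map(int,lo);cr.append(cv2.resize(im[y-70:y+45,x-75:x+75],(600,460),interpolation=cv2.INTER_CUBIC)[:,:])
for k in rs: print(k,tri(rs[k]))
cv2.imwrite("pics/b0.png",cv2.resize(np.hstack(cr),(800,307)))
```

```text
scene lid (356.38775510204084, 166.24149659863943) (342, 154, 30, 21) 343.0
dish ((197.9150848388672, 256.2545166015625), (32.893104553222656, 51.97230911254883), 84.40769958496094) 1289.0
dish@10 [397.95080211 268.29414337  10.        ]
side lid (310.9126213592233, 161.57411003236243) (298, 151, 27, 18) 257.5
dish ((249.4408416748047, 274.8481140136719), (32.506954193115234, 53.497718811035156), 89.82495880126953) 1291.0
dish@10 [404.96149544 268.37061485  10.        ]
lid (array([ 451.06454468, -358.04489711,   87.79018625]), [np.float64(1.3890652066243103), np.float64(1.3890652066243419)])
dish (array([406.45024791, 264.01633526,   4.59480141]), [np.float64(1.726743129345334), np.float64(1.7267431293451843)])
```

View pics/b0.png

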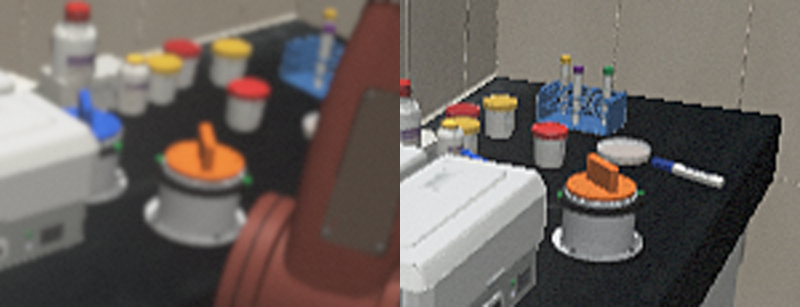

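The manual's scale: shifts go in shares of 1000 mm and turns go in shares of pi/2 rad. Converting my numbers, 250 mm is 0.25, -134 mm is -0.134.

>>> hand_motion:
  deltas: [0.02, -0.01, -0.01, 0, 85, 0.055, -0.028, -0.02, 0, 85, 0.09, -0.047, -0.02, 0, 85, 0.125, -0.066, -0.02, 0, 85, 0.16, -0.085, -0.02, 0, 85, 0.195, -0.104, -0.02, 0, 85, 0.225, -0.12, -0.02, 0, 85, 0.245, -0.131, -0.02, 0, 85, 0.25, -0.134, -0.02, 0, 85, 0.25, -0.134, -0.02, 0, 85]

```text
t: 0.93
eef_pos: [399.4, -410.9, 262.1]
orientation: [-0.0, 0.987, 0.159, 0.0]
wrist_force: [-1.1, 0.1, 0.5]
gripper_width: 85.1
grasp_force: 0.0
```

Run:
```python
from rig import bot, cams, sign_off, sense
import cv2,numpy as np
d=cams.snapshot("wrist");np.savez("pics/w1.npz",**d);cv2.imwrite("pics/w1.png",d["pixels"]);print(np.round(d["T"],3).tolist(),d["fx"])
```

```text
[[0.315, -0.896, -0.313, 480.705], [-0.949, -0.298, -0.103, -384.393], [-0.001, 0.33, -0.944, 393.239], [0.0, 0.0, 0.0, 1.0]] 321.0946736446434
```

View pics/w1.png

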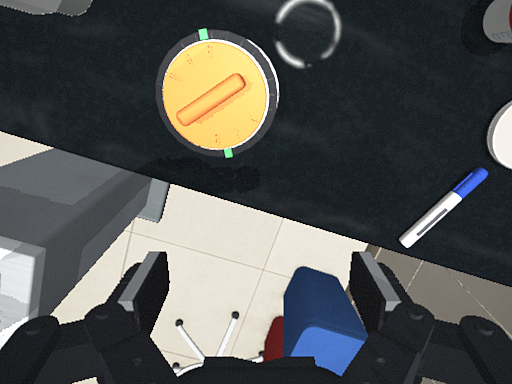

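The wrist view shows the lid disc at about px (215,95), with the bar from (180,120) to (243,80). The green marks are at (204,34) and (228,153).

Create m.py:
```python
from h import *
import sys
def meas(d):
    im=d["pixels"];h=cv2.cvtColor(im,cv2.COLOR_BGR2HSV)
    o=cv2.inRange(h,(5,110,90),(25,255,255));c=max(cv2.findContours(o,0,2)[0],key=cv2.contourArea);e=cv2.fitEllipse(cv2.convexHull(c))
    g=cv2.inRange(h,(45,80,80),(90,255,255))
    gs=sorted([q for q in cv2.findContours(g,0,1)[0] if np.hypot(*(q.reshape(-1,2).mean(0)-e[0]))<max(e[1])*.75],key=len)[-2:]
    gs=[cv2.minAreaRect(q)[0] for q in gs]
    mk=np.zeros(o.shape,np.uint8);cv2.drawContours(mk,[c],-1,255,-1);px=im[cv2.erode(mk,np.ones((5,5)))>0]
    t,_=cv2.threshold(px[:,1],0,255,cv2.THRESH_OTSU)
    b=((im[:,:,1]<t)&(cv2.erode(mk,np.ones((7,7)))>0)).astype(np.uint8)*255
    b=cv2.morphologyEx(b,cv2.MORPH_OPEN,np.ones((3,3)))
    bc=max(cv2.findContours(b,0,1)[0],key=cv2.contourArea);r=cv2.minAreaRect(bc)
    p=cv2.boxPoints(r);L=[p[1]-p[0],p[2]-p[1]];l=max(L,key=np.linalg.norm)/2
    return dict(disc=e,green=gs,bar=r,ends=(np.array(r[0])-l,np.array(r[0])+l),thr=t)
if __name__=="__main__":
    d=dict(np.load(sys.argv[1]));m=meas(d);print(m)
    print("disc@88",plane(d,m["disc"][0],88),"bar@122",plane(d,m["bar"][0],122))
    A=lambda a,b:np.degrees(np.arctan2(*(b-a)[1::-1]))
    e=[plane(d,x,122) for x in m["ends"]];print("bar ang",A(*e),np.linalg.norm(e[0]-e[1]))
    g=[plane(d,x,76) for x in m["green"]];print("green",g,A(*g),np.linalg.norm(g[0]-g[1]),(g[0]+g[1])/2)
```

```bash
python3 m.py pics/w1.npz
```

```text
{'disc': ((214.05789184570312, 94.98846435546875), (102.6069564819336, 107.36766815185547), 153.8759765625), 'green': [(228.0, 153.0), (202.86538696289062, 33.82692337036133)], 'bar': ((213.24790954589844, 102.27409362792969), (16.8787899017334, 77.82846069335938), 49.993743896484375), 'ends': (array([183.44061279, 127.2909317 ]), array([243.0552063 ,  77.25725555])), 'thr': 189.0}
disc@88 [ 451.07346463 -350.60233105   88.        ] bar@122 [ 448.62414088 -355.29512606  122.        ]
bar ang -33.54896368442677 64.50387388592027
green [array([ 399.99773882, -377.92528213,   76.        ]), array([ 497.67891851, -325.40743823,   76.        ])] 28.264495868564676 110.90417842587591 [ 448.83832866 -351.66636018   76.        ]
```

Scaled: 67 mm is 0.067, 55 mm is 0.055, 0.86 rad is 0.5475.

>>> hand_motion:
  deltas: [0.01, -0.006, 0, 0.0764, 85, 0.024, -0.014, 0, 0.1528, 85, 0.04, -0.024, 0, 0.2292, 85, 0.055, -0.032, 0, 0.3056, 85, 0.067, -0.039, 0, 0.382, 85, 0.067, -0.039, 0, 0.4584, 85, 0.067, -0.039, 0, 0.5348, 85, 0.067, -0.039, 0, 0.5475, 85, 0.067, -0.039, 0, 0.5475, 85]

```text
t: 1.73
eef_pos: [448.3, -356.5, 262.1]
orientation: [0.0, 0.963, -0.269, -0.0]
wrist_force: [-0.8, 0.0, 0.6]
gripper_width: 84.8
grasp_force: 0.0
```

Run:
```python
from rig import bot, cams, sign_off, sense
import cv2,numpy as np
d=cams.snapshot("wrist");np.savez("pics/w2.npz",**d);cv2.imwrite("pics/w2.png",d["pixels"]);print(sense()["joint_positions"])
```

```bash
python3 m.py pics/w2.npz
```

Run:
```python
from m import *
a,b=[dict(np.load(f"pics/w{i}.npz")) for i in(1,2)];A,B=meas(a),meas(b)
print("disc",tri([ray(a,A["disc"][0]),ray(b,B["disc"][0])]))
print("bar",tri([ray(a,A["bar"][0]),ray(b,B["bar"][0])]))
for i in(0,1):print([tri([ray(a,A["green"][i]),ray(b,B["green"][j])]) for j in (0,1)])
```

```text
[ 0.69272521  0.17302464 -0.11311162  1.62396766  0.02037029  1.34607752
 -1.5369247 ]
{'disc': ((254.15383911132812, 166.2571258544922), (93.56813049316406, 95.89620971679688), 95.65414428710938), 'green': [(300.2000427246094, 191.1000213623047), (206.40000915527344, 137.70001220703125)], 'bar': ((256.8118591308594, 152.88119506835938), (17.51265525817871, 32.040199279785156), 5.710593223571777), 'ends': (array([255.21780396, 168.8217926 ]), array([258.40591431, 136.94059753])), 'thr': 149.0}
disc@88 [ 450.91395748 -352.70587098   88.        ] bar@122 [ 467.80675765 -366.23916532  122.        ]
bar ang -36.90287102458006 28.252602760025272
green [array([ 399.94924285, -378.10754808,   76.        ]), array([ 497.77880855, -325.60373556,   76.        ])] 28.221857228366183 111.02825880469562 [ 448.8640257  -351.85564182   76.        ]
disc (array([ 450.41199231, -351.18344932,   84.49270474]), [np.float64(1.018364634672098), np.float64(1.0183646346719744)])
bar (array([ 417.68029968, -330.8684009 , -133.82291895]), [np.float64(3.085050411212661), np.float64(3.0850504112126678)])
[(array([ 399.9159733 , -378.00831323,   75.81833319]), [np.float64(0.0934715802678097), np.float64(0.09347158026762871)]), (array([ 509.59335291, -398.2706326 ,  441.99560824]), [np.float64(20.47182946918983), np.float64(20.471829469189665)])]
[(array([ 487.9600555 , -382.66380295,  315.91434007]), [np.float64(12.849065101639205), np.float64(12.849065101639239)]), (array([ 497.7152271 , -325.2577872 ,   74.82762807]), [np.float64(0.07193860837670747), np.float64(0.07193860837668452)])]
```

View pics/w2.png

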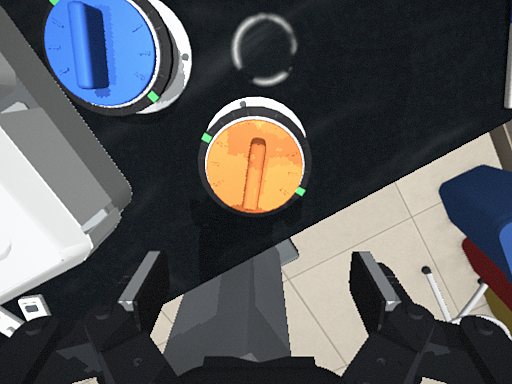

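Run:
```python
from h import *
a=cv2.imread("pics/w1.png")[35:160,150:290];b=cv2.imread("pics/w2.png")[105:230,185:325]
cv2.imwrite("pics/c.png",cv2.resize(np.hstack([a,b]),None,fx=2.85,fy=2.85,interpolation=cv2.INTER_NEAREST))
```

```text
(no output)
```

View pics/c.png

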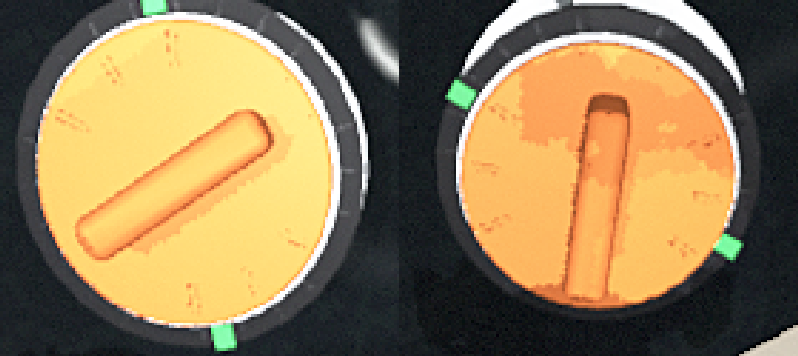

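The crop shows the bar's top face. In w1 it runs from about px (182.3,119.2) to (238.4,79.9). In w2 it runs from (258.7,144.3) to (250.6,209.2). I'll triangulate these.

Run:
```python
from h import *
a,b=[dict(np.load(f"pics/w{i}.npz")) for i in(1,2)]
P=[np.array(p) for p in((182.3,119.2),(238.4,79.9),(250.6,209.2),(258.7,144.3))]
print("bar height",tri([ray(a,(P[0]+P[1])/2),ray(b,(P[2]+P[3])/2)]))
for d,p,q in((a,P[0],P[1]),(b,P[2],P[3])):
    e,f=plane(d,p,122),plane(d,q,122);print(e,f,(e+f)/2,np.linalg.norm(e-f),np.degrees(np.arctan2(*(f-e)[1::-1])))
for i in [0]:
    from scipy.spatial.transform import Rotation as R
    from rig import bot, cams, sign_off, sense
    s=sense();q=s["orientation"];M=R.from_quat([q[1],q[2],q[3],q[0]]).as_matrix();print(M.round(4),s["eef_pos"],np.degrees(np.arctan2(M[1,0],M[0,0])))
    print("delta",M.T@(np.array([448.8,-352,106])-s["eef_pos"]))
```

```text
bar height (array([ 449.34908402, -352.29690432,  117.70209576]), [np.float64(0.3609164043418117), np.float64(0.3609164043419273)])
[ 427.3051069  -334.50306126  122.        ] [ 471.74266637 -369.73125395  122.        ] [ 449.52388663 -352.1171576   122.        ] 56.7073385935989 -38.40587301408226
[ 425.67555578 -333.94093073  122.        ] [ 473.37532898 -371.51673782  122.        ] [ 449.52544238 -352.72883428  122.        ] 60.722398191388834 -38.22950240661322
[[ 8.562e-01 -5.166e-01 -5.000e-04]
 [-5.166e-01 -8.562e-01 -2.000e-04]
 [-4.000e-04  4.000e-04 -1.000e+00]] [ 448.44301708 -356.28083693  262.15160711] -31.104177518219682
delta [ -1.84894377  -3.91398069 156.15069505]
```

Scaled: 156 mm is 0.156, 150 mm is 0.15, 0.125 rad is 0.0796.

>>> hand_motion:
  deltas: [-0.0015, -0.004, 0.02, 0.0764, 85, -0.0015, -0.004, 0.055, 0.0796, 85, -0.0015, -0.004, 0.09, 0.0796, 85, -0.0015, -0.004, 0.12, 0.0796, 85, -0.0015, -0.004, 0.14, 0.0796, 85, -0.0015, -0.004, 0.15, 0.0796, 85, -0.0015, -0.004, 0.156, 0.0796, 85, -0.0015, -0.004, 0.156, 0.0796, 85, -0.0015, -0.004, 0.156, 0.0796, 60]

```text
t: 2.53
eef_pos: [450.7, -351.4, 107.5]
orientation: [0.0, 0.945, -0.328, 0.001]
wrist_force: [-0.1, 0.0, 0.8]
gripper_width: 75.0
grasp_force: 0.0
```

>>> hand_motion:
  deltas: [0, 0, 0, 0, 40, 0, 0, 0, 0, 20, 0, 0, 0, 0, 10, 0, 0, 0, 0, 10, 0, 0, 0, 0, 10, 0, 0, 0, 0, 10, 0, 0, 0, 0, 10, 0, 0, 0, 0, 10, 0, 0, 0, 0, 10, 0, 0, 0, 0, 10]

```text
t: 3.37
eef_pos: [450.6, -350.9, 106.9]
orientation: [0.0, 0.945, -0.328, 0.0]
wrist_force: [-0.6, 0.4, 6.3]
gripper_width: 13.2
grasp_force: 59.4
```

Scaled: -0.5 rad is -0.3183.

>>> hand_motion:
  deltas: [0, 0, 0, -0.0382, 10, 0, 0, 0, -0.0955, 10, 0, 0, 0, -0.1592, 10, 0, 0, 0, -0.2228, 10, 0, 0, 0, -0.2865, 10, 0, 0, 0, -0.3183, 10]

```text
t: 3.87
eef_pos: [450.7, -351.0, 106.9]
orientation: [0.0, 0.997, -0.082, 0.001]
wrist_force: [0.8, 0.4, 6.0]
gripper_width: 13.0
grasp_force: 59.3
```

Run:
```python
from rig import bot, cams, sign_off, sense
s=sense();print(s["wrist_force"],s["moment"],s["joint_positions"])
```

```text
[0.77001191 0.41531056 6.04119226] [ 0.06427054  0.04054543 -0.13681955] [ 0.73874733  0.29338068 -0.18100495  1.81054786  0.06021205  1.04180149
 -1.19956068]
```

Scaled: -0.66 rad is -0.4202.

>>> hand_motion:
  deltas: [0, 0, 0, -0.0509, 10, 0, 0, 0, -0.1146, 10, 0, 0, 0, -0.1783, 10, 0, 0, 0, -0.2419, 10, 0, 0, 0, -0.3056, 10, 0, 0, 0, -0.3629, 10, 0, 0, 0, -0.4074, 10, 0, 0, 0, -0.4202, 10, 0, 0, 0, -0.4202, 10]

```text
t: 4.62
eef_pos: [450.7, -351.0, 107.0]
orientation: [0.0, 0.97, 0.244, 0.0]
wrist_force: [0.7, -0.9, 5.5]
gripper_width: 12.5
grasp_force: 59.3
```

Run:
```python
from rig import bot, cams, sign_off, sense
import cv2
s=sense();print(s["wrist_force"],s["moment"])
d=cams.snapshot("wrist");cv2.imwrite("pics/w3.png",d["pixels"])
```

```text
[ 0.74127903 -0.93495077  5.46530893] [0.03476462 0.07845542 0.09784256]
```

View pics/w3.png

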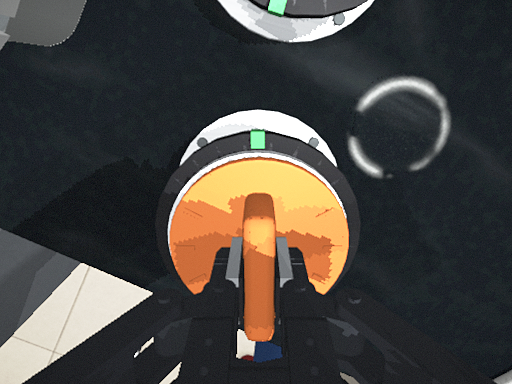

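The bar (column about 258) lines up with the green mark at (258,139) and is held between the pads. Next is a slow lift.

Scaled: -28 mm is -0.028, -20 mm is -0.02.

>>> hand_motion:
  deltas: [0, 0, -0.003, 0, 10, 0, 0, -0.008, 0, 10, 0, 0, -0.014, 0, 10, 0, 0, -0.02, 0, 10, 0, 0, -0.028, 0, 10, 0, 0, -0.028, 0, 10]

```text
t: 5.17
eef_pos: [451.1, -351.2, 136.4]
orientation: [0.001, 0.97, 0.243, 0.001]
wrist_force: [0.8, -0.8, -0.5]
gripper_width: 12.7
grasp_force: 58.5
```

Run:
```python
from rig import bot, cams, sign_off, sense
s=sense();print(s["wrist_force"],s["moment"])
```

```text
[ 0.79626256 -0.78991452 -0.45184378] [-0.0354476  -0.05428748  0.05790609]
```

Run:
```python
from h import *
a,b=[dict(np.load(f"pics/{n}0.npz")) for n in("scene","side")]
print(tri([ray(a,(311,164)),ray(b,(289,164))]))
print(plane(a,(209,234),0),plane(a,(311,207),0),plane(b,(233,307),0))
cv2.imwrite("pics/d.png",np.hstack([cv2.resize(a["pixels"][90:290,60:330],(400,296)),cv2.resize(b["pixels"][90:320,40:340],(400,296))]))
```

```text
(array([ 467.50523083, -166.97315216,  141.54592991]), [np.float64(3.0706892540032977), np.float64(3.0706892540033106)])
[482.5059833  189.26230566   0.        ] [ 436.59803005 -156.31069559    0.        ] [392.20430191 384.07839154   0.        ]
```

View pics/d.png

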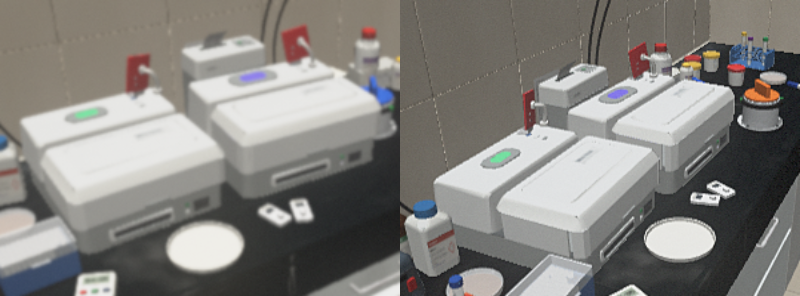

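Scaled: -174 mm is -0.174, -140 mm is -0.14.

>>> hand_motion:
  deltas: [0, 0, -0.02, 0, 10, 0, 0, -0.055, 0, 10, 0, 0, -0.09, 0, 10, 0.005, -0.01, -0.12, 0, 10, 0.018, -0.03, -0.14, 0, 10, 0.036, -0.057, -0.14, 0, 10, 0.054, -0.086, -0.14, 0, 10, 0.072, -0.115, -0.14, 0, 10, 0.09, -0.144, -0.14, 0, 10, 0.108, -0.174, -0.14, 0, 10]

```text
t: 6.0
eef_pos: [463.3, -144.9, 274.5]
orientation: [0.0, 0.97, 0.243, 0.0]
wrist_force: [1.3, 0.3, -1.4]
gripper_width: 13.2
grasp_force: 58.8
```

>>> hand_motion:
  deltas: [0.018, -0.03, 0, 0, 10, 0.036, -0.06, 0, 0, 10, 0.054, -0.09, 0, 0, 10, 0.07, -0.122, 0, 0, 10, 0.084, -0.156, 0, 0, 10, 0.097, -0.19, 0, 0, 10, 0.109, -0.225, 0, 0, 10, 0.119, -0.26, 0, 0, 10, 0.128, -0.295, 0, 0, 10, 0.135, -0.325, 0, 0, 10]

```text
t: 6.83
eef_pos: [428.3, 206.5, 274.7]
orientation: [0.0, 0.97, 0.244, 0.0]
wrist_force: [-0.8, 0.1, -1.4]
gripper_width: 12.6
grasp_force: 58.8
```

Run:
```python
from rig import bot, cams, sign_off, sense
print(sense()["joint_positions"])
```

```text
[ 0.30166848 -0.00455779 -0.82700973  1.78902721 -0.00313652  1.35470014
 -1.60329048]
```

Run:
```python
from rig import bot, cams, sign_off, sense
import cv2,numpy as np
from h import *
s=sense();print(s["eef_pos"])
d=cams.snapshot("wrist");np.savez("pics/w4.npz",**d);cv2.imwrite("pics/w4.png",d["pixels"])
for p in((398,268,10),(405,266,10)):
    c=d["T"][:3,:3].T@(np.array(p)-d["T"][:3,3]);print(c[0]/c[2]*d["fx"]+d["cx"],c[1]/c[2]*d["fy"]+d["cy"])
```

```text
[428.32692024 206.45911552 274.73377849]
203.7982043667473 145.34291270524488
207.6384027056854 141.20153899900825
```

View pics/w4.png

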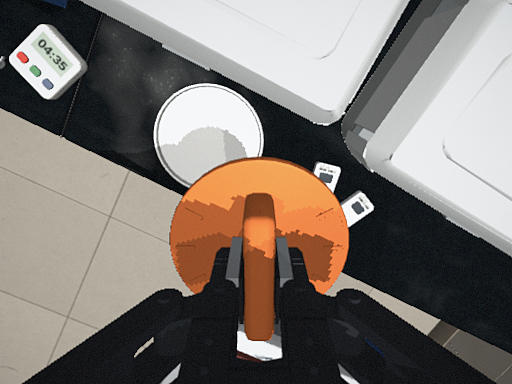

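The dish rim runs from column 153 to 264 with its top at row 83, so its centre is about px (208.5,138.5). The lid is still held level.

Run:
```python
from h import *
d=dict(np.load("pics/w4.npz"));a,b=[dict(np.load(f"pics/{n}0.npz")) for n in("scene","side")]
im=d["pixels"];w=cv2.inRange(cv2.cvtColor(im,cv2.COLOR_BGR2HSV),(0,0,110),(180,50,255));w[:70]=0;w[175:]=0;w[:,:140]=0;w[:,280:]=0
c=max(cv2.findContours(w,0,1)[0],key=cv2.contourArea).reshape(-1,2)
p=np.array([plane(d,u,10)[:2] for u in c if u[1]<150 or u[0]<175]) 
A=np.c_[2*p,np.ones(len(p))];s=np.linalg.lstsq(A,(p**2).sum(1),rcond=None)[0];print("circle",s[:2],np.sqrt(s[2]+s[:2]@s[:2]))
u=(208.5,138.5);print(plane(d,u,10))
print(tri([ray(d,u),ray(a,(197.9,256.25)),ray(b,(249.4,274.85))]))
from rig import bot, cams, sign_off, sense
from scipy.spatial.transform import Rotation as R
t=sense();q=t["orientation"];M=R.from_quat([q[1],q[2],q[3],q[0]]).as_matrix()
print("delta",M.T@(np.array([s[0],s[1],47])-t["eef_pos"]))
```

```text
circle [406.49579519 265.80852952] 67.70030987826037
[408.56940501 266.50126181  10.        ]
(array([406.45896465, 265.36433732,   5.1619963 ]), [np.float64(1.6685917428869432), np.float64(2.0136506283693727), np.float64(1.9127570881615907)])
delta [  7.87552356 -55.90313637 228.16824799]
```

Scaled: 217 mm is 0.217, 210 mm is 0.21.

>>> hand_motion:
  deltas: [0.003, -0.02, 0.01, 0, 10, 0.007, -0.045, 0.035, 0, 10, 0.008, -0.056, 0.07, 0, 10, 0.008, -0.056, 0.105, 0, 10, 0.008, -0.056, 0.14, 0, 10, 0.008, -0.056, 0.17, 0, 10, 0.008, -0.056, 0.195, 0, 10, 0.008, -0.056, 0.21, 0, 10, 0.008, -0.056, 0.217, 0, 10, 0.008, -0.056, 0.217, 0, 10]

```text
t: 7.72
eef_pos: [409.3, 256.5, 56.2]
orientation: [0.0, 0.97, 0.243, -0.001]
wrist_force: [0.1, -0.3, -1.7]
gripper_width: 13.1
grasp_force: 58.8
```

>>> hand_motion:
  deltas: [0, 0, 0.003, 0, 10, 0, 0, 0.006, 0, 10, 0, 0, 0.008, 0, 10, 0, 0, 0.01, 0, 10, 0, 0, 0.011, 0, 10, 0, 0, 0.011, 0, 10]

```text
t: 8.22
eef_pos: [410.1, 257.0, 46.4]
orientation: [0.0, 0.97, 0.243, 0.0]
wrist_force: [-0.4, -0.2, -1.3]
gripper_width: 12.6
grasp_force: 58.8
```

Scaled: -9.5 mm is -0.0095, -7 mm is -0.007.

>>> hand_motion:
  deltas: [0, -0.003, -0.001, 0, 10, 0.001, -0.007, -0.001, 0, 10, 0.001, -0.0095, -0.001, 0, 10, 0.001, -0.0095, 0, 0, 10, 0.001, -0.0095, 0.001, 0, 10, 0.001, -0.0095, 0.0015, 0, 10, 0.001, -0.0095, 0.002, 0, 10, 0.001, -0.0095, 0.002, 0, 10]

```text
t: 8.88
eef_pos: [406.3, 266.0, 44.9]
orientation: [0.0, 0.97, 0.243, -0.0]
wrist_force: [-5.0, -1.7, 10.5]
gripper_width: 13.0
grasp_force: 60.6
```

Scaled: -0.5 mm is -0.0005.

>>> hand_motion:
  deltas: [0, 0, -0.0005, 0, 20, 0, 0, -0.0005, 0, 50, 0, 0, -0.0005, 0, 85, 0, 0, -0.0005, 0, 85, 0, 0, -0.0005, 0, 85, 0, 0, -0.0005, 0, 85, 0, 0, -0.0005, 0, 85, 0, 0, -0.0005, 0, 85]

```text
t: 9.55
eef_pos: [406.5, 265.9, 44.8]
orientation: [-0.0, 0.97, 0.243, -0.0]
wrist_force: [-0.1, 0.9, 0.3]
gripper_width: 84.7
grasp_force: 0.0
```

>>> hand_motion:
  deltas: [0, 0, -0.015, 0, 85, 0, 0, -0.045, 0, 85, 0, 0, -0.08, 0, 85, 0, 0, -0.12, 0, 85, 0, 0, -0.15, 0, 85, 0, 0, -0.18, 0, 85, 0, 0, -0.19, 0, 85, 0, 0, -0.19, 0, 85]

```text
t: 10.22
eef_pos: [407.6, 266.7, 237.6]
orientation: [-0.0, 0.97, 0.243, 0.002]
wrist_force: [-0.2, -0.4, 0.4]
gripper_width: 84.9
grasp_force: 0.0
```

Run:
```python
from rig import bot, cams, sign_off, sense
from h import *
d=cams.snapshot("wrist");a=cams.snapshot("scene");b=cams.snapshot("side")
cv2.imwrite("pics/f.png",np.hstack([cv2.resize(d["pixels"],(400,300)),cv2.resize(b["pixels"][110:320,140:420],(400,300))]))
```

```text
(no output)
```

View pics/f.png

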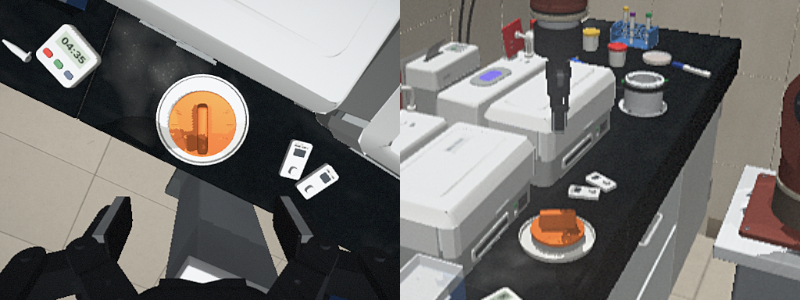

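The lid lies upright and flat, centred in the dish, at about (203,120) in the wrist view and (557,232) in the side view. The can at (642,95) is open and the gripper is clear.

```bash
python3 -c "
from rig import bot, cams, sign_off, sense
print(sign_off())"
```

```text
the job is handed in; nothing more can be done
None
```

The orange lid was turned to the green marks, lifted free and laid upright and flat in the white dish; the blue-lidded can was not touched, and the job was handed in after about 10 s of robot time.

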